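# Fetch the burnt-out fuel tin from under the chafing rack

### The job

The short fuel tin under the chafing rack is burnt out and still hot. Pick up the reacher, squeeze its trigger so that its jaws grip the short tin under the rack, draw it out and carry it upright in the jaws to the round cork trivet; set it down well on the trivet before letting go. Then lay the reacher back on the table, the way up it lay, clear of the tin; do not touch the tin with the gripper or arm, and leave the tall tin, the milk carton and the snack cup where they are.

Things in the scene. Friction and masses are not known exactly. Their poses are not given: they have to be found in the camera images.
- reacher_grip (a point): Middle of the loose reacher's grip, 50 mm above its underside. x points along the shaft to the jaws, y to its left, z up. The grip is two upright flat plates, 60 mm long along x, 18 to 71 mm above the underside: fixed palm plate (outer face y = -30 mm) and sliding trigger plate (outer face y = +30 mm when free). Pinch it across y, from above.
- jaw_mid (a point): Point fixed to the reacher on the shaft line, 200 mm ahead of the grip's middle, 26 mm above the underside: the tin's axis belongs here when the jaws close. The white jaw pads, shallow V inside, are 14 to 38 mm above the underside and reach 230 mm ahead of the grip's middle. Free, they stand open: 86 mm between the tips, 110 mm over the outsides.
- trigger (a joint): Travel of the trigger plate towards the palm plate, m: 0 free (jaws open), 0.022 fully squeezed. Its spring pushes back with 9 N plus 300 N/m. Both jaws follow it and meet a 60 mm tin at about 0.014 (grip 46 mm wide); 40 N holds the tin. The palm plate is fixed to the tool, so closing a gripper from 60 to 46 mm shifts the whole tool 7 mm to its own +y.
- jaw_left: The reacher's jaw on its +y side: origin at the pivot, 105 mm ahead of the grip and 22 mm to the left, 26 mm above the underside.
- jaw_right: The reacher's jaw on its -y side: origin at the pivot, 105 mm ahead of the grip and 22 mm to the right, 26 mm above the underside.
- reacher: The reacher (grabber tool), 0.3 kg, balanced about its grip, 300 mm long, lying on base and front foot (x 88 to 108 mm). Origin on its underside below the middle of the grip, axes as reacher_grip; z = 0 on the table. Base x -70 to +50 mm, 52 mm wide, 16 mm high under the grip, up to 36 mm at its ends; shaft at y = 0, 25 mm up, to a jaw block 60 mm wide at x 95 to 121 mm.
- spent_tin_mid (a point): Short burnt-out fuel tin, bare metal, upright cylinder 60 mm across, 48 mm high, 50 g, loose, standing on the table under the rack; this point is its centre, 24 mm above its underside, z along its axis. It may stand in either of the two places under the rack.
- tall_tin_mid (a point): Tall fuel tin, bare metal, 60 mm across, 74 mm high, 220 g, loose, standing beside the short one under the rack, about 116 mm away along the rack's x; centre, 37 mm above its underside. To be left alone.
- rack: Chafing rack, fixed: steel wire stand, origin on the table under its centre. Legs 8 mm thick at x +-155, y +-135 mm; wire-grid top (7 thin wires along y, 39 mm apart) 116 mm up; a covered foil pan on the +y half, to 195 mm up. Open below on all sides, no bars on the table. The tins stand 70 to 110 mm in from the -y side, which faces the free table, within 70 mm of the middle along x.
- trivet_top (a point): Round cork trivet, 140 mm across, 10 mm thick, fixed on the table; this point is the centre of its top, 10 mm above the table.
- carton_mid (a point): Milk carton, white, 62 x 62 x 130 mm, loose, upright; this point is 42 mm up its axis. To be left alone.
- snack_cup_mid (a point): Snack cup, white, 74 mm across at the top, 60 mm high, loose, upright; this point is its centre. To be left alone.
There are look-alikes about, which are no part of the job. Of the things that look like the part that bears trivet_top, the middle-sized one is meant.

How it is judged:
By the outcome, as a careful person would: the job done as asked, in the order asked, and still so for the second after the job is handed in, with the robot touching nothing.
It also fails if it takes over 72 s, if anything falls off the work surface, if the arm or the gripper's body presses on something with over 40 N, if the wrist force passes 120 N, or if a joint passes its speed limit or range.

### The arm

A 7-joint arm with a two-finger parallel gripper is mounted at the origin on the work surface. World frame = base frame: x ahead of the robot, y to its left, z up, the work surface at z = 0. Lengths are in m, angles in rad, forces in N, time in s.
With the tool pointing down it reaches from about 0.4 to 0.85 m from the base axis. Payload 10.4 kg.
Tool frame: the origin (TCP) lies where the fingers leave the gripper's body, on its centre line; the fingertips stand 73 mm ahead of it and the grasp point (between the pads) lies 54 mm ahead of it; z points along the fingers, y is the line along which they close (so a half turn about z gives the same grasp; the last joint's range is limited). The gripper opens to 85 mm and grips with 20 to 120 N. Pads are 22 mm wide; open, the fingers measure 114 mm over their backs; the gripper's body (76 mm by 85 mm) begins 54 mm behind the grasp point. The pads swing forward as they close: fully open they stand 13 mm farther back than shut.
Start: joints at [-1.208, 0.332, -0.065, 1.46, 0.022, 1.35, -0.088], TCP at [0.235, 0.579, 0.304] pointing down, gripper open.
Joint ranges: [-2.6, 2.6], [-0.5, 2.12], [-1.47, 1.34], [0.16, 2.42], [-1.27, 4.41], [0.06, 2.06], [-2.6, 2.6]. Speed limits (rad/s): [2.22, 2.22, 2.79, 2.79, 3.14, 3.14, 3.14].

### API

Orientations are given as a unit quaternion [x, y, z, w].
In Python, from plant import arm, grab_frame, order, silhouettes, landmark_of gives the robot as it stands. The module is installed in compiled form; this text tells all that it offers.
- The arm moves only by the tool step_arm, never from a script. Its argument "increments" is a list of rows, each an object with "delta_pos": the shift along the world's x, y, z in m, a list of three; "turn": the turn about the world's z in degrees; "fingers": the closure, from -1 (fully open) to 1 (shut). In form: [{"delta_pos": [x, y, z], "turn": turn, "fingers": fingers}, ...]. A call has exactly 8 rows; each row shifts and turns the commanded pose from where the row before left it; what a row does not reach is not made up. A row lasts 1/8 s, in which the tool goes at most 62.5 mm and 10.7 degrees, less where a joint would pass 70% of its speed; a pose out of reach is approached as far as the arm can. A call is refused whole if a number of a shift passes 0.0625 or a number of a turn 10.7, either way. A call with a gripper value outside its range is refused whole. The fingers move at their own pace and stop on an object; "grip_force" is the grip in N (left out, the last holds). Time passes only in rows, so rows that do not move let the fingers close, or fill a call up. It gives the time, the measured TCP pose, the force, the opening and the grip force at its end, in the units of the state.
- arm.read_state(): the state, without advancing time (a new reading comes with each control period).
- grab_frame(name): name is "side" or "top" or "wrist"; returns a dict with "img" (400x640x3 uint8, red, green, blue), "depth" (400x640 float32, m along the optical axis (not along the pixel's ray), 0 where there is no reading), "K" (3x3 intrinsics, pixels), "pose" (4x4, takes a point from camera to world coordinates). Camera axes: x right, y down, z forward; pixel columns grow to the right and rows downward; lengths in m; the calibration is good to about 2 mm. A picture is of the moment at which its call begins.
- order.close_job(): hands the job in; it is judged then, once.
Trained networks look in the newest picture that a camera, given by its name, has taken for a name from the list of things; names that differ only in an ending like _2 or _b are one class to them, and where a whole thing is asked for, a point or a joint stands for the part that bears it (a point fixed in the world has none). Each returns a list of dicts, best first, with "p" (0 to 1); they miss things now and then, are a little off and sometimes report something else, mostly with a low value. They report only what shows in the picture. A call takes as long as a camera call. They do not tell look-alikes from the thing itself.
- silhouettes(camera, label): "mask" (400x640 bool, what is visible of it) and "rect" ([left, top, right, bottom] as shares, 0 to 1, of the picture: columns of its width, rows of its height, round what is visible of it).
- landmark_of(camera, label): "centre" ([column, row] as shares, 0 to 1, of the picture: columns of its width, rows of its height: a listed point, or the origin of a listed thing).
The state is a dict: "clock": time; "joint_pos": joint angles; "dq": joint speeds; "tau": joint torques, N m; "eef_pos": TCP position; "ee_rot": TCP orientation; "force": force on the tool from outside, world axes, zero at the start; "wrist_torque": the same for the moment, N m; "gripper_width": finger opening in m; "grip_force": force on a finger pad.
Only numpy, scipy, OpenCV 4.12 (cv2) and the standard library are available. Lean on these libraries where they do the work, as an engineer would, in place of code of your own. Each camera call takes 0.05 s, during which the arm holds its last target. There are 200 camera calls.

## Working session

There is one attempt and no reset: what is moved stays moved. The work goes in short steps, Python scripts to look and compute and a tool call to move; the robot and the scene stay as the last step left them, time stands still between calls to the robot, and variables do not carry over. Pictures are saved under pics/ and viewed, at most 10 in all, crops included, and the job is handed in when it is done.

Besides the shell and the picture viewer there is one more tool, called after "Request:" by a JSON object that holds its "fn" and its "kwargs". step_arm: Moves the arm, as the interface text tells. Its arguments: {"type":"object","properties":{"increments":{"type":"array"},"grip_force":{"type":"number"}},"required":["increments"]}

```bash
mkdir -p pics
cat > h.py <<'E'
import numpy as np,cv2
from plant import arm,grab_frame,order,silhouettes,landmark_of
def world(f,u,v,z=None,d=None):
    K,T=f["K"],f["pose"]; r=np.array([(u-K[0,2])/K[0,0],(v-K[1,2])/K[1,1],1.])
    if d is not None: return T[:3,:3]@(r*d)+T[:3,3]
    w=T[:3,:3]@r; return T[:3,3]+w*(z-T[2,3])/w[2]
def save(f,n): cv2.imwrite("pics/"+n,f["img"][:,:,::-1])
H=dict(reacher_grip=.05,jaw_mid=.026,jaw_left=.026,jaw_right=.026,reacher=0,spent_tin_mid=.024,tall_tin_mid=.037,rack=0,trivet_top=.01,carton_mid=.042,snack_cup_mid=.03)
def marks(c,f,names=H):
    for n in names:
        for r in landmark_of(c,n)[:4]:
            u,v=r["centre"][0]*640,r["centre"][1]*400
            print(c,n,round(r["p"],2),(round(u),round(v)),world(f,u,v,H[n]).round(3))
E
python3 - <<'E'
from h import *
for c in("top","side"):
    f=grab_frame(c); save(f,c+"0.png"); print(f["pose"].round(2).tolist()); marks(c,f)
s=arm.read_state();print(s["clock"],s["ee_rot"],s["gripper_width"])
E
```

```text
[[-0.03, -0.99, 0.1, 0.48], [-1.0, 0.03, 0.02, -0.07], [-0.03, -0.1, -0.99, 1.26], [0.0, 0.0, 0.0, 1.0]]
top reacher_grip 0.78 (403, 240) [ 0.462 -0.271  0.05 ]
top jaw_mid 0.62 (397, 184) [ 0.627 -0.266  0.026]
top jaw_mid 0.59 (334, 240) [ 0.466 -0.074  0.026]
top jaw_left 0.62 (363, 249) [ 0.438 -0.157  0.026]
top jaw_right 0.65 (365, 235) [ 0.478 -0.164  0.026]
top reacher 0.66 (397, 244) [ 0.45  -0.262  0.   ]
top spent_tin_mid 0.92 (220, 232) [0.499 0.267 0.024]
top tall_tin_mid 0.93 (216, 200) [0.595 0.273 0.037]
top tall_tin_mid 0.62 (218, 231) [0.501 0.268 0.037]
top tall_tin_mid 0.16 (342, 121) [ 0.821 -0.107  0.037]
top rack 0.92 (211, 213) [0.558 0.3   0.   ]
top rack 0.53 (221, 232) [0.499 0.268 0.   ]
top trivet_top 0.92 (396, 183) [ 0.631 -0.265  0.01 ]
top trivet_top 0.86 (398, 135) [ 0.78  -0.277  0.01 ]
top trivet_top 0.85 (287, 146) [0.756 0.063 0.01 ]
top trivet_top 0.38 (366, 247) [ 0.443 -0.167  0.01 ]
top carton_mid 0.91 (466, 226) [ 0.497 -0.457  0.042]
top snack_cup_mid 0.92 (344, 121) [ 0.823 -0.113  0.03 ]
[[0.97, -0.14, 0.19, 0.41], [-0.23, -0.61, 0.76, -0
[... 196 characters left out ...]
[ 0.491 -0.166  0.026]
side jaw_right 0.49 (281, 275) [ 0.466 -0.245  0.026]
side reacher 0.67 (276, 292) [ 0.448 -0.268  0.   ]
side spent_tin_mid 0.8 (262, 160) [0.48  0.248 0.024]
side tall_tin_mid 0.97 (298, 152) [0.605 0.254 0.037]
side rack 0.65 (280, 274) [ 0.466 -0.219  0.   ]
side trivet_top 0.93 (409, 265) [ 0.77  -0.269  0.01 ]
side trivet_top 0.73 (351, 273) [ 0.629 -0.26   0.01 ]
side trivet_top 0.59 (359, 186) [0.756 0.059 0.01 ]
side carton_mid 0.82 (315, 357) [ 0.495 -0.46   0.042]
side carton_mid 0.53 (267, 247) [ 0.445 -0.165  0.042]
side snack_cup_mid 0.69 (406, 216) [ 0.824 -0.12   0.03 ]
1.2 [1.91702167e-01 9.81453146e-01 3.71964497e-05 1.45166888e-05] 0.0853237386942003
```

View pics/top0.png

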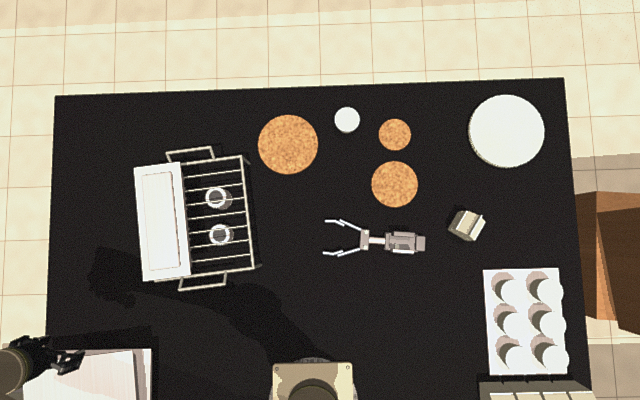

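View pics/side0.png

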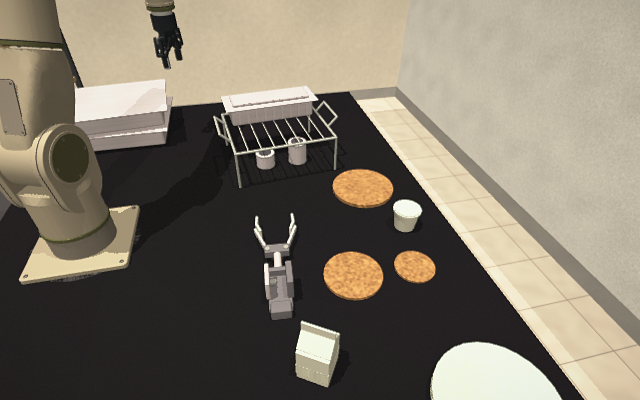

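The top view shows three cork trivets: large (287,146), middle (396,184) and small (396,134). The reacher lies at (403,241) with its jaws towards the rack. The tins are under the rack at (220,234) and (217,198). The side view shows the tall tin on the right (298,152) and the short one on the left (262,160). Next I move above the reacher.

Request:
{"fn": "step_arm", "kwargs": {"increments": [{"delta_pos": [0.02, -0.053, 0.005], "turn": -4.25, "fingers": -1}, {"delta_pos": [0.02, -0.053, 0.005], "turn": -4.25, "fingers": -1}, {"delta_pos": [0.02, -0.053, 0], "turn": -4.25, "fingers": -1}, {"delta_pos": [0.02, -0.053, 0], "turn": -4.25, "fingers": -1}, {"delta_pos": [0.02, -0.053, 0], "turn": -4.25, "fingers": -1}, {"delta_pos": [0.02, -0.053, 0], "turn": -4.25, "fingers": -1}, {"delta_pos": [0.02, -0.053, 0], "turn": -4.25, "fingers": -1}, {"delta_pos": [0.02, -0.053, 0], "turn": -4.25, "fingers": -1}]}}

```text
clock: 2.2
eef_pos: [0.3956, 0.1532, 0.3142]
ee_rot: [0.471, 0.882, 0.001, 0.0]
force: [1.1, -0.4, 0.7]
gripper_width: 0.0854
grip_force: 0.0
```

Run:
```python
from h import *
for c in("top","side"):
    f=grab_frame(c)
    for n in("spent_tin_mid","tall_tin_mid"):
        for r in silhouettes(c,n)[:2]:
            m=r["mask"]; v,u=np.nonzero(m&(f["depth"]>0))
            P=np.array([world(f,a,b,d=f["depth"][b,a]) for a,b in zip(u,v)])
            zt=.048 if n[0]=="s" else .074
            k=P[abs(P[:,2]-zt)<.008]
            print(c,n,round(r["p"],2),m.sum(),"z pct",np.percentile(P[:,2],[5,50,95]).round(3),"top",len(k),k[:,:2].min(0).round(3),k[:,:2].max(0).round(3),k.mean(0).round(3))
    for r in silhouettes(c,"trivet_top")[:4]:
        v,u=np.nonzero(r["mask"]); P=np.array([world(f,a,b,.01) for a,b in zip(u,v)]); print("triv",round(r["p"],2),P.min(0).round(3),P.max(0).round(3))
f=grab_frame("wrist"); print(arm.read_state()["eef_pos"]); marks("wrist",f)
```

```text
top spent_tin_mid 0.53 304 z pct [0.025 0.049 0.12 ] top 251 [0.47  0.231] [0.52  0.286] [0.492 0.257 0.049]
top tall_tin_mid 0.82 486 z pct [0.004 0.074 0.122] top 311 [0.571 0.234] [0.626 0.295] [0.6   0.264 0.074]
top tall_tin_mid 0.58 104 z pct [0.025 0.069 0.073] top 70 [ 0.425 -0.295] [ 0.438 -0.236] [ 0.432 -0.266  0.071]
triv 0.88 [ 0.67  -0.033  0.01 ] [0.857 0.154 0.01 ]
triv 0.81 [ 0.733 -0.315  0.01 ] [ 0.83  -0.219  0.01 ]
triv 0.59 [ 0.563 -0.328  0.01 ] [ 0.7   -0.187  0.01 ]
side spent_tin_mid 0.54 314 z pct [0.004 0.033 0.05 ] top 123 [0.464 0.224] [0.521 0.266] [0.493 0.245 0.047]
side tall_tin_mid 0.74 341 z pct [0.007 0.044 0.075] top 78 [0.575 0.227] [0.623 0.289] [0.597 0.257 0.073]
triv 0.79 [ 0.73  -0.322  0.01 ] [ 0.829 -0.228  0.01 ]
triv 0.64 [ 0.668 -0.044  0.01 ] [0.857 0.15  0.01 ]
triv 0.62 [ 0.561 -0.337  0.01 ] [ 0.698 -0.194  0.01 ]
triv 0.18 [ 0.421 -0.347  0.01 ] [ 0.534 -0.013  0.01 ]
[0.39485967 0.15604663 0.31388092]
wrist jaw_left 0.56 (241, 350) [ 0.448 -0.157  0.026]
wrist spent_tin_mid 0.88 (429, 152) [0.49  0.256 0.024]
wrist spent_tin_mid 0.42 (240, 352) [ 0.449 -0.161  0.024]
wrist tall_tin_mid 0.79 (503, 194) [0.599 0.267 0.037]
wrist rack 0.89 (472, 142) [0.539 0.299 0.   ]
```

Request:
{"fn": "step_arm", "kwargs": {"increments": [{"delta_pos": [0.008, -0.053, -0.005], "turn": -4.2, "fingers": -1}, {"delta_pos": [0.008, -0.053, -0.005], "turn": -4.2, "fingers": -1}, {"delta_pos": [0.008, -0.053, -0.005], "turn": -4.2, "fingers": -1}, {"delta_pos": [0.008, -0.053, -0.005], "turn": -4.2, "fingers": -1}, {"delta_pos": [0.008, -0.053, -0.005], "turn": -4.2, "fingers": -1}, {"delta_pos": [0.008, -0.053, -0.005], "turn": -4.2, "fingers": -1}, {"delta_pos": [0.008, -0.053, -0.005], "turn": -4.2, "fingers": -1}, {"delta_pos": [0.008, -0.053, -0.005], "turn": -4.2, "fingers": -1}]}}

```text
clock: 4.2
eef_pos: [0.4594, -0.2705, 0.2741]
ee_rot: [0.706, 0.708, 0.0, 0.0]
force: [0.6, 0.8, -0.1]
gripper_width: 0.0853
grip_force: 0.0
```

Run:
```python
from h import *
f=grab_frame("wrist");save(f,"w1.png"); s=arm.read_state();print(s["eef_pos"],s["ee_rot"]); marks("wrist",f)
for r in silhouettes("wrist","reacher")[:2]:
    v,u=np.nonzero(r["mask"]&(f["depth"]>0)); P=np.array([world(f,a,b,d=f["depth"][b,a]) for a,b in zip(u,v)])
    print(r["p"],len(P)); k=P[(P[:,2]>.06)&(P[:,2]<.08)]; print(k.min(0),k.max(0),cv2.minAreaRect(k[:,:2].astype("f4")*1000))
    for y in(-.20,-.19,-.14): 
        q=P[abs(P[:,1]-y)<.004]; print(y,q[:,0].min(),q[:,0].max()) if len(q) else 0
```

```text
[ 0.45847185 -0.27659576  0.27325651] [ 0.70887662  0.70532864 -0.00178541  0.00150413]
wrist reacher_grip 0.62 (319, 188) [ 0.456 -0.271  0.05 ]
wrist reacher_grip 0.18 (310, 81) [ 0.447 -0.165  0.05 ]
wrist jaw_left 0.67 (311, 81) [ 0.447 -0.163  0.026]
wrist jaw_right 0.59 (352, 87) [ 0.49  -0.169  0.026]
wrist reacher 0.64 (320, 180) [ 0.457 -0.274  0.   ]
wrist trivet_top 0.78 (588, 179) [ 0.781 -0.27   0.01 ]
wrist carton_mid 0.77 (351, 326) [ 0.498 -0.46   0.042]
0.86 9030
[ 0.42512918 -0.30136238  0.06016574] [ 0.48879129 -0.23788021  0.07278892] ((456.560302734375, -269.947021484375), (59.40837860107422, 59.97246170043945), 84.51758575439453)
-0.2 0.4547317427732296 0.47199784343119316
-0.19 0.4557973948439142 0.4729402698274655
-0.14 0.43498708670168706 0.5106058058989145
```

View pics/w1.png

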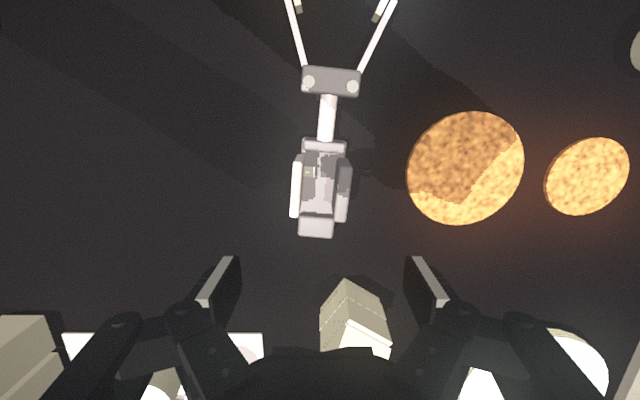

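The wrist view shows the grip at (320,190), the jaw block at (331,81), and the shaft heading about 84.5° with the lighter trigger plate on the left. Next I descend onto it.

Request:
{"fn": "step_arm", "kwargs": {"increments": [{"delta_pos": [-0.002, 0.001, -0.02], "turn": -2.6, "fingers": -1}, {"delta_pos": [-0.001, 0, -0.03], "turn": -2.6, "fingers": -1}, {"delta_pos": [0, 0, -0.03], "turn": 0, "fingers": -1}, {"delta_pos": [0, 0, -0.03], "turn": 0, "fingers": -1}, {"delta_pos": [0, 0, -0.03], "turn": 0, "fingers": -1}, {"delta_pos": [0, 0, -0.02], "turn": 0, "fingers": -1}, {"delta_pos": [0, 0, -0.012], "turn": 0, "fingers": -1}, {"delta_pos": [0, 0, 0], "turn": 0, "fingers": -0.6}], "grip_force": 20}}

```text
clock: 5.85
eef_pos: [0.4561, -0.2679, 0.1017]
ee_rot: [0.737, 0.676, -0.0, -0.0]
force: [-0.1, 0.6, -1.5]
gripper_width: 0.0698
grip_force: 0.0
```

Request:
{"fn": "step_arm", "kwargs": {"increments": [{"delta_pos": [0, 0, 0], "turn": 0, "fingers": -0.5}, {"delta_pos": [0, 0, 0], "turn": 0, "fingers": -0.5}, {"delta_pos": [0, 0, 0], "turn": 0, "fingers": -0.5}, {"delta_pos": [0, 0, 0], "turn": 0, "fingers": -0.5}, {"delta_pos": [0, 0, 0], "turn": 0, "fingers": -0.5}, {"delta_pos": [0, 0, 0], "turn": 0, "fingers": -0.5}, {"delta_pos": [0, 0, 0], "turn": 0, "fingers": -0.5}, {"delta_pos": [0, 0, 0], "turn": 0, "fingers": -0.5}]}}

```text
clock: 6.85
eef_pos: [0.4562, -0.2679, 0.1019]
ee_rot: [0.737, 0.676, 0.0, 0.0]
force: [0.2, -0.3, -0.3]
gripper_width: 0.0637
grip_force: 0.0
```

Request:
{"fn": "step_arm", "kwargs": {"increments": [{"delta_pos": [0, 0, 0], "turn": 0, "fingers": -0.34}, {"delta_pos": [0, 0, 0], "turn": 0, "fingers": -0.34}, {"delta_pos": [0, 0, 0], "turn": 0, "fingers": -0.34}, {"delta_pos": [0, 0, 0], "turn": 0, "fingers": -0.34}, {"delta_pos": [0, 0, 0.002], "turn": 0, "fingers": -0.34}, {"delta_pos": [0, 0, 0.002], "turn": 0, "fingers": -0.34}, {"delta_pos": [0, 0, 0.002], "turn": 0, "fingers": -0.34}, {"delta_pos": [0, 0, 0.002], "turn": 0, "fingers": -0.34}]}}

```text
clock: 7.85
eef_pos: [0.4559, -0.2679, 0.1099]
ee_rot: [0.737, 0.676, -0.0, -0.0]
force: [0.1, -0.4, -3.0]
gripper_width: 0.0573
grip_force: 9.7
```

Request:
{"fn": "step_arm", "kwargs": {"increments": [{"delta_pos": [0.0088, 0.021, 0], "turn": 1.3, "fingers": -0.34}, {"delta_pos": [0.0088, 0.021, 0], "turn": 1.3, "fingers": -0.34}, {"delta_pos": [0.0088, 0.021, 0], "turn": 1.3, "fingers": -0.34}, {"delta_pos": [0.0088, 0.021, 0], "turn": 1.3, "fingers": -0.34}, {"delta_pos": [0.0088, 0.021, 0], "turn": 1.3, "fingers": -0.34}, {"delta_pos": [0.0088, 0.021, 0], "turn": 1.3, "fingers": -0.34}, {"delta_pos": [0.0088, 0.021, 0], "turn": 1.3, "fingers": -0.34}, {"delta_pos": [0.0088, 0.021, 0], "turn": 1.3, "fingers": -0.34}]}}

```text
clock: 8.85
eef_pos: [0.5272, -0.0985, 0.1099]
ee_rot: [0.672, 0.741, 0.0, 0.0]
force: [0.3, 0.1, -2.9]
gripper_width: 0.057
grip_force: 9.7
```

Run:
```python
from h import *
s=arm.read_state();print(s["eef_pos"],s["ee_rot"],s["gripper_width"],s["grip_force"])
N=["jaw_mid","jaw_left","jaw_right","spent_tin_mid","tall_tin_mid"]
for n in("jaw_mid","jaw_left","jaw_right"):H[n]=.034
for c in("top","side","wrist"):
    f=grab_frame(c);save(f,c+"2.png"); marks(c,f,N)
```

```text
[ 0.52715625 -0.0984829   0.10992139] [6.71815494e-01 7.40718528e-01 3.69617147e-05 5.02789525e-05] 0.05702527045864472 9.675779789686203
top jaw_mid 0.85 (274, 227) [0.508 0.103 0.034]
top jaw_left 0.6 (308, 236) [0.482 0.001 0.034]
top jaw_right 0.69 (310, 234) [ 0.485 -0.002  0.034]
top jaw_right 0.53 (306, 219) [0.531 0.007 0.034]
top spent_tin_mid 0.57 (220, 232) [0.499 0.265 0.024]
top spent_tin_mid 0.4 (394, 188) [ 0.617 -0.255  0.024]
top tall_tin_mid 0.59 (218, 197) [0.602 0.268 0.037]
side jaw_mid 0.6 (276, 185) [0.505 0.091 0.034]
side jaw_left 0.4 (276, 203) [0.492 0.005 0.034]
side spent_tin_mid 0.76 (261, 158) [0.481 0.265 0.024]
wrist jaw_left 0.76 (273, 61) [ 0.494 -0.001  0.034]
wrist jaw_right 0.73 (367, 59) [0.537 0.003 0.034]
```

View pics/wrist2.png

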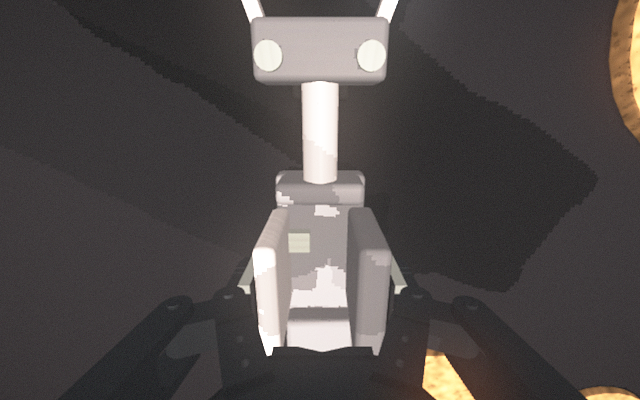

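View pics/top2.png

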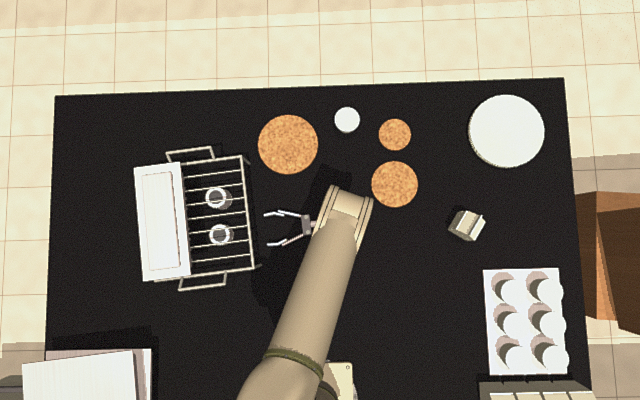

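The wrist view shows the reacher held squarely, with trigger and palm plates between the pads. The top view has the jaws at (265–310, 212–246) facing the short tin at (220,234), aligned with it. Next I advance partway and look again.

Request:
{"fn": "step_arm", "kwargs": {"increments": [{"delta_pos": [0.001, 0.012, -0.001], "turn": 0, "fingers": -0.34}, {"delta_pos": [-0.001, 0.012, -0.001], "turn": 0, "fingers": -0.34}, {"delta_pos": [-0.001, 0.012, -0.001], "turn": 0, "fingers": -0.34}, {"delta_pos": [-0.001, 0.012, -0.001], "turn": 0, "fingers": -0.34}, {"delta_pos": [-0.001, 0.012, 0], "turn": 0, "fingers": -0.34}, {"delta_pos": [-0.001, 0.012, 0], "turn": 0, "fingers": -0.34}, {"delta_pos": [-0.001, 0.012, 0], "turn": 0, "fingers": -0.34}, {"delta_pos": [-0.001, 0.012, 0], "turn": 0, "fingers": -0.34}]}}

```text
clock: 10.75
eef_pos: [0.5205, -0.0031, 0.106]
ee_rot: [0.672, 0.74, 0.0, 0.0]
force: [-0.4, -0.1, -3.0]
gripper_width: 0.0577
grip_force: 9.7
```

Run:
```python
from h import *
s=arm.read_state();print(s["eef_pos"],s["ee_rot"],s["gripper_width"],s["force"])
f=grab_frame("top"); g=grab_frame("side")
a=cv2.resize(f["img"][170:270,160:320],(800,500),interpolation=cv2.INTER_CUBIC)
b=cv2.resize(g["img"][100:220,200:360],(780,585),interpolation=cv2.INTER_CUBIC)
cv2.imwrite("pics/t3.png",a[:,:,::-1]);cv2.imwrite("pics/s3.png",b[:,:,::-1])
for n,z in(("spent_tin_mid",.048),):
  for c,F in(("top",f),("side",g)):
    D=F["depth"]; v,u=np.nonzero(D>0); K,T=F["K"],F["pose"]; d=D[v,u]
    P=np.c_[(u-K[0,2])/K[0,0]*d,(v-K[1,2])/K[1,1]*d,d]@T[:3,:3].T+T[:3,3]
    k=P[(abs(P[:,2]-.048)<.006)&(np.hypot(P[:,0]-.491,P[:,1]-.257)<.04)]; print(c,len(k),k.min(0).round(3),k.max(0).round(3),cv2.minEnclosingCircle(k[:,:2].astype("f4")*1000))
    k=P[(P[:,2]>.028)&(P[:,2]<.052)&(P[:,1]>.12)&(P[:,1]<.222)&(abs(P[:,0]-.495)<.07)]
    for y in np.arange(.13,.222,.015):
        q=k[abs(k[:,1]-y)<.006]; L=q[q[:,0]<.495,0];R=q[q[:,0]>.495,0]
        if len(L) and len(R): print(round(y,3),L.min().round(3),L.max().round(3),R.min().round(3),R.max().round(3))
```

```text
[ 0.52054217 -0.00311834  0.10601061] [6.72375312e-01 7.40210395e-01 9.80533249e-05 4.76395374e-05] 0.05767706580896617 [-0.35307382 -0.06201057 -2.99830004]
top 292 [0.464 0.232 0.042] [0.523 0.292 0.054] ((491.9727478027344, 261.3633117675781), 30.862823486328125)
0.13 0.467 0.475 0.534 0.54
0.145 0.461 0.47 0.537 0.543
0.16 0.453 0.467 0.543 0.547
0.175 0.456 0.462 0.538 0.55
0.19 0.454 0.459 0.541 0.547
0.205 0.454 0.457 0.541 0.547
0.22 0.451 0.457 0.539 0.545
side 92 [0.463 0.225 0.042] [0.506 0.286 0.052] ((488.9440612792969, 255.49998474121094), 30.551734924316406)
```

View pics/t3.png

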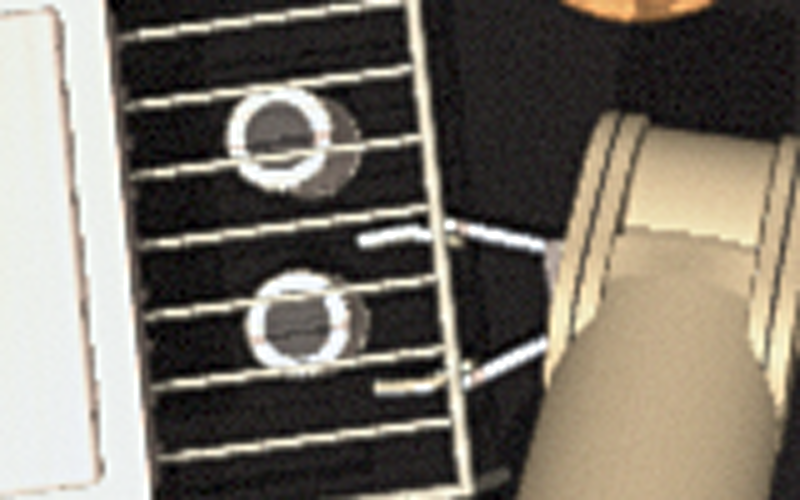

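The crop shows the jaw tips at (365,238) and (380,388) straddling the line to the short tin at (297,322), clear of the tall tin. Next I advance the remaining 65 mm.

Request:
{"fn": "step_arm", "kwargs": {"increments": [{"delta_pos": [-0.0008, 0.009, 0], "turn": 0, "fingers": -0.34}, {"delta_pos": [-0.0008, 0.009, 0], "turn": 0, "fingers": -0.34}, {"delta_pos": [-0.0008, 0.009, 0], "turn": 0, "fingers": -0.34}, {"delta_pos": [-0.0008, 0.009, 0], "turn": 0, "fingers": -0.34}, {"delta_pos": [-0.0008, 0.009, 0], "turn": 0, "fingers": -0.34}, {"delta_pos": [-0.0008, 0.009, 0], "turn": 0, "fingers": -0.34}, {"delta_pos": [-0.0008, 0.009, 0], "turn": 0, "fingers": -0.34}, {"delta_pos": [-0.0008, 0.002, 0], "turn": 0, "fingers": -0.34}]}}

```text
clock: 11.85
eef_pos: [0.5141, 0.0619, 0.1059]
ee_rot: [0.672, 0.741, 0.0, -0.0]
force: [-0.1, -0.5, -3.1]
gripper_width: 0.0573
grip_force: 9.7
```

Request:
{"fn": "step_arm", "kwargs": {"increments": [{"delta_pos": [0, 0, 0], "turn": 0, "fingers": -0.25}, {"delta_pos": [0, 0, 0], "turn": 0, "fingers": -0.2}, {"delta_pos": [0, 0, 0], "turn": 0, "fingers": -0.15}, {"delta_pos": [0, 0, 0], "turn": 0, "fingers": -0.1}, {"delta_pos": [0, 0, 0], "turn": 0, "fingers": -0.05}, {"delta_pos": [0, 0, 0], "turn": 0, "fingers": 0.1}, {"delta_pos": [0, 0, 0], "turn": 0, "fingers": 1}, {"delta_pos": [0, 0, 0], "turn": 0, "fingers": 1}], "grip_force": 60}}

```text
clock: 12.85
eef_pos: [0.5147, 0.061, 0.1064]
ee_rot: [0.673, 0.74, 0.001, 0.0]
force: [1.6, -1.8, 6.4]
gripper_width: 0.0421
grip_force: 61.5
```

Run:
```python
from h import *
s=arm.read_state();print(s["eef_pos"],s["ee_rot"],s["gripper_width"],s["grip_force"],s["force"])
f=grab_frame("top")
a=cv2.resize(f["img"][170:270,160:320],(800,500),interpolation=cv2.INTER_CUBIC)
cv2.imwrite("pics/t4.png",a[:,:,::-1])
```

```text
[0.5146757  0.06103052 0.10638511] [6.72506971e-01 7.40090530e-01 5.20246279e-04 3.32669700e-04] 0.042129275798561926 61.506972312927246 [ 1.57200709 -1.80629691  6.44160568]
```

View pics/t4.png

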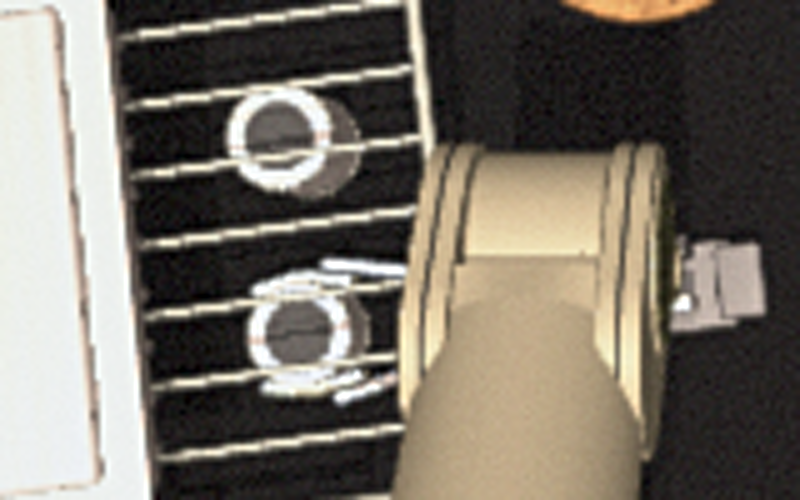

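The crop shows both jaws closed on the short tin at (298,335), with the tall tin unmoved at (278,138). Next I lift a little and draw it out.

Request:
{"fn": "step_arm", "kwargs": {"increments": [{"delta_pos": [0, 0, 0.004], "turn": 0, "fingers": 1}, {"delta_pos": [0, 0, 0.004], "turn": 0, "fingers": 1}, {"delta_pos": [0, 0, 0.004], "turn": 0, "fingers": 1}, {"delta_pos": [0, 0, 0.004], "turn": 0, "fingers": 1}, {"delta_pos": [0.001, -0.006, 0], "turn": 0, "fingers": 1}, {"delta_pos": [0.001, -0.012, 0], "turn": 0, "fingers": 1}, {"delta_pos": [0.002, -0.018, 0], "turn": 0, "fingers": 1}, {"delta_pos": [0.002, -0.02, 0], "turn": 0, "fingers": 1}]}}

```text
clock: 13.9
eef_pos: [0.5201, 0.0037, 0.1218]
ee_rot: [0.673, 0.74, -0.0, 0.0]
force: [0.4, -0.2, -2.0]
gripper_width: 0.0418
grip_force: 61.2
```

Request:
{"fn": "step_arm", "kwargs": {"increments": [{"delta_pos": [0.002, -0.02, 0], "turn": 0, "fingers": 1}, {"delta_pos": [0.002, -0.02, 0], "turn": 0, "fingers": 1}, {"delta_pos": [0.002, -0.02, 0], "turn": 0, "fingers": 1}, {"delta_pos": [0.002, -0.02, 0], "turn": 0, "fingers": 1}, {"delta_pos": [0.002, -0.02, 0], "turn": 0, "fingers": 1}, {"delta_pos": [0.002, -0.02, 0], "turn": 0, "fingers": 1}, {"delta_pos": [0.002, -0.02, 0], "turn": 0, "fingers": 1}, {"delta_pos": [0.002, -0.02, 0], "turn": 0, "fingers": 1}]}}

```text
clock: 14.9
eef_pos: [0.5358, -0.1566, 0.1218]
ee_rot: [0.673, 0.74, -0.0, -0.0]
force: [0.0, -0.1, -3.6]
gripper_width: 0.0416
grip_force: 61.2
```

Run:
```python
from h import *
s=arm.read_state();print(s["eef_pos"],s["ee_rot"],s["gripper_width"],s["grip_force"],s["force"],s["wrist_torque"])
g=grab_frame("side"); marks("side",g,["spent_tin_mid","tall_tin_mid"])
b=cv2.resize(g["img"][80:280,180:440],(780,600),interpolation=cv2.INTER_CUBIC); cv2.imwrite("pics/s5.png",b[:,:,::-1])
```

```text
[ 0.53578905 -0.15662017  0.12176167] [ 6.72694936e-01  7.39919917e-01 -2.00611094e-04 -1.90743797e-06] 0.04156386604746608 61.17815136909485 [ 0.00610639 -0.08009331 -3.55868837] [-0.08267087 -0.02286228 -0.01104177]
side spent_tin_mid 0.78 (278, 196) [0.505 0.047 0.024]
side spent_tin_mid 0.44 (300, 249) [ 0.524 -0.172  0.024]
```

View pics/s5.png

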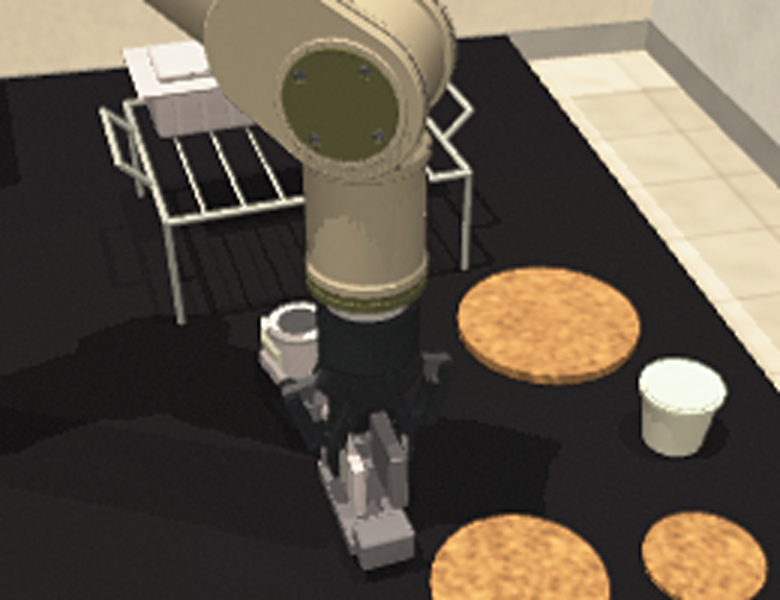

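The picture shows the tin (293,340) held upright in the jaws, outside the rack and in front of it. Next I raise it and swing to heading 0° towards the middle trivet.

Request:
{"fn": "step_arm", "kwargs": {"increments": [{"delta_pos": [-0.003, -0.004, 0.004], "turn": -2.5, "fingers": 1}, {"delta_pos": [-0.006, -0.006, 0.004], "turn": -5, "fingers": 1}, {"delta_pos": [-0.007, -0.007, 0.004], "turn": -6, "fingers": 1}, {"delta_pos": [-0.007, -0.008, 0.004], "turn": -6, "fingers": 1}, {"delta_pos": [-0.007, -0.008, 0.004], "turn": -6, "fingers": 1}, {"delta_pos": [-0.007, -0.008, 0.004], "turn": -6, "fingers": 1}, {"delta_pos": [-0.007, -0.008, 0.002], "turn": -6, "fingers": 1}, {"delta_pos": [-0.007, -0.008, 0], "turn": -6, "fingers": 1}]}}

```text
clock: 16.05
eef_pos: [0.485, -0.2115, 0.1483]
ee_rot: [0.9, 0.436, 0.0, -0.0]
force: [-0.0, -0.2, -3.2]
gripper_width: 0.0423
grip_force: 61.3
```

Request:
{"fn": "step_arm", "kwargs": {"increments": [{"delta_pos": [-0.007, -0.008, 0], "turn": -6, "fingers": 1}, {"delta_pos": [-0.007, -0.008, 0], "turn": -6, "fingers": 1}, {"delta_pos": [-0.007, -0.008, 0], "turn": -6, "fingers": 1}, {"delta_pos": [-0.007, -0.008, 0], "turn": -6, "fingers": 1}, {"delta_pos": [-0.007, -0.008, 0], "turn": -6, "fingers": 1}, {"delta_pos": [-0.007, -0.007, 0], "turn": -6, "fingers": 1}, {"delta_pos": [-0.006, -0.006, 0], "turn": -6, "fingers": 1}, {"delta_pos": [-0.005, -0.004, 0], "turn": -4, "fingers": 1}]}}

```text
clock: 17.05
eef_pos: [0.432, -0.2685, 0.1481]
ee_rot: [0.999, 0.05, 0.0, -0.0]
force: [0.1, -0.1, -3.3]
gripper_width: 0.0418
grip_force: 61.3
```

Request:
{"fn": "step_arm", "kwargs": {"increments": [{"delta_pos": [0, 0, 0], "turn": -3, "fingers": 1}, {"delta_pos": [0, 0, 0], "turn": -2.5, "fingers": 1}, {"delta_pos": [0, 0, 0], "turn": -0.5, "fingers": 1}, {"delta_pos": [0, 0, 0], "turn": 0, "fingers": 1}, {"delta_pos": [0, 0, 0], "turn": 0, "fingers": 1}, {"delta_pos": [0, 0, 0], "turn": 0, "fingers": 1}, {"delta_pos": [0, 0, 0], "turn": 0, "fingers": 1}, {"delta_pos": [0, 0, 0], "turn": 0, "fingers": 1}]}}

```text
clock: 18.05
eef_pos: [0.4321, -0.2689, 0.1479]
ee_rot: [1.0, -0.0, -0.0, 0.0]
force: [-0.1, -0.4, -2.5]
gripper_width: 0.0418
grip_force: 61.3
```

```bash
cat > tin.py <<'E'
from h import *
def tin(names=("top","side")):
  s=arm.read_state();print(s["clock"],s["eef_pos"],s["ee_rot"],s["gripper_width"],s["grip_force"],s["force"])
  for c in names:
    f=grab_frame(c); save(f,c+"_%d.png"%(s["clock"]*10))
    for r in silhouettes(c,"spent_tin_mid")[:2]:
        v,u=np.nonzero(r["mask"]&(f["depth"]>0)); 
        P=np.array([world(f,a,b,d=f["depth"][b,a]) for a,b in zip(u,v)])
        zt=np.percentile(P[:,2],92);k=P[abs(P[:,2]-zt)<.005]
        print(c,round(r["p"],2),"z lo/hi",np.percentile(P[:,2],[3,97]).round(3),"top rim",zt.round(3),np.round(cv2.minEnclosingCircle(k[:,:2].astype("f4")*1000)[0],0),"r",round(cv2.minEnclosingCircle(k[:,:2].astype("f4")*1000)[1]))
E
python3 -c "
from tin import *
tin()"
```

```text
18.05 [ 0.43214943 -0.26892193  0.14792123] [ 9.99999999e-01 -1.98379463e-05 -2.76842216e-05  3.02096193e-05] 0.04178461165278661 61.34212017059326 [-0.05540523 -0.40049318 -2.47077511]
top 0.58 z lo/hi [0.052 0.094] top rim 0.093 [ 630. -258.] r 30
side 0.75 z lo/hi [0.047 0.091] top rim 0.091 [ 631. -264.] r 31
```

Measured tin centre is (0.630, −0.261) with its bottom at about 43 mm, which is centred over the trivet at (0.630, −0.262). Next I lower it.

Request:
{"fn": "step_arm", "kwargs": {"increments": [{"delta_pos": [0, 0, -0.005], "turn": 0, "fingers": 1}, {"delta_pos": [0, 0, -0.006], "turn": 0, "fingers": 1}, {"delta_pos": [0, 0, -0.006], "turn": 0, "fingers": 1}, {"delta_pos": [0, 0, -0.005], "turn": 0, "fingers": 1}, {"delta_pos": [0, 0, -0.004], "turn": 0, "fingers": 1}, {"delta_pos": [0, 0, -0.002], "turn": 0, "fingers": 1}, {"delta_pos": [0, 0, -0.001], "turn": 0, "fingers": 1}, {"delta_pos": [0, 0, 0], "turn": 0, "fingers": 1}]}}

```text
clock: 19.25
eef_pos: [0.4322, -0.2689, 0.119]
ee_rot: [1.0, -0.0, 0.0, 0.0]
force: [0.4, 0.3, -4.4]
gripper_width: 0.0421
grip_force: 61.3
```

Request:
{"fn": "step_arm", "kwargs": {"increments": [{"delta_pos": [0, 0, -0.001], "turn": 0, "fingers": 1}, {"delta_pos": [0, 0, 0], "turn": 0, "fingers": 1}, {"delta_pos": [0, 0, -0.001], "turn": 0, "fingers": 1}, {"delta_pos": [0, 0, 0], "turn": 0, "fingers": 1}, {"delta_pos": [0, 0, -0.001], "turn": 0, "fingers": 1}, {"delta_pos": [0, 0, 0], "turn": 0, "fingers": 1}, {"delta_pos": [0, 0, 0], "turn": 0, "fingers": 1}, {"delta_pos": [0, 0, 0], "turn": 0, "fingers": 1}]}}

```text
clock: 20.25
eef_pos: [0.4322, -0.2691, 0.1161]
ee_rot: [1.0, -0.0, 0.0, 0.0]
force: [-1.1, -1.1, 0.9]
gripper_width: 0.042
grip_force: 62.5
```

```bash
python3 -c "
from tin import *
tin()"
```

```text
20.25 [ 0.4322264  -0.26907057  0.11606321] [ 9.99999967e-01 -1.51357659e-04  1.58471730e-04  1.31500185e-04] 0.041950755013509866 62.51901626586914 [-1.08081251 -1.08861662  0.93365291]
top 0.83 z lo/hi [0.026 0.064] top rim 0.062 [ 629. -258.] r 28
side 0.91 z lo/hi [0.027 0.061] top rim 0.06 [ 630. -264.] r 29
side 0.26 z lo/hi [0.001 0.081] top rim 0.072 [ 428. -271.] r 36
```

Request:
{"fn": "step_arm", "kwargs": {"increments": [{"delta_pos": [0, 0, -0.0005], "turn": 0, "fingers": 0}, {"delta_pos": [0, 0.001, 0], "turn": 0, "fingers": -0.05}, {"delta_pos": [0, 0.001, 0], "turn": 0, "fingers": -0.1}, {"delta_pos": [0, 0.001, 0], "turn": 0, "fingers": -0.16}, {"delta_pos": [0, 0.001, 0], "turn": 0, "fingers": -0.22}, {"delta_pos": [0, 0.001, 0], "turn": 0, "fingers": -0.28}, {"delta_pos": [0, 0.001, 0], "turn": 0, "fingers": -0.34}, {"delta_pos": [0, 0, 0], "turn": 0, "fingers": -0.35}], "grip_force": 30}}

```text
clock: 21.45
eef_pos: [0.4322, -0.2628, 0.1154]
ee_rot: [1.0, 0.0, 0.0, 0.0]
force: [0.6, -0.0, -3.2]
gripper_width: 0.0577
grip_force: 9.6
```

```bash
python3 -c "
from tin import *
tin()
f=grab_frame('side'); cv2.imwrite('pics/s7.png',cv2.resize(f['img'][180:340,240:480],(780,520))[:,:,::-1])"
```

```text
21.45 [ 0.43218972 -0.26282475  0.11543135] [1.00000000e+00 1.06322259e-05 2.56465989e-05 9.82128646e-06] 0.05768719730073313 9.571629166603088 [ 0.60464005 -0.03031689 -3.23690364]
top 0.55 z lo/hi [0.022 0.063] top rim 0.062 [ 630. -259.] r 30
top 0.4 z lo/hi [0.001 0.046] top rim 0.015 [ 631. -258.] r 69
side 0.84 z lo/hi [0.022 0.06 ] top rim 0.06 [ 630. -263.] r 31
```

View pics/s7.png

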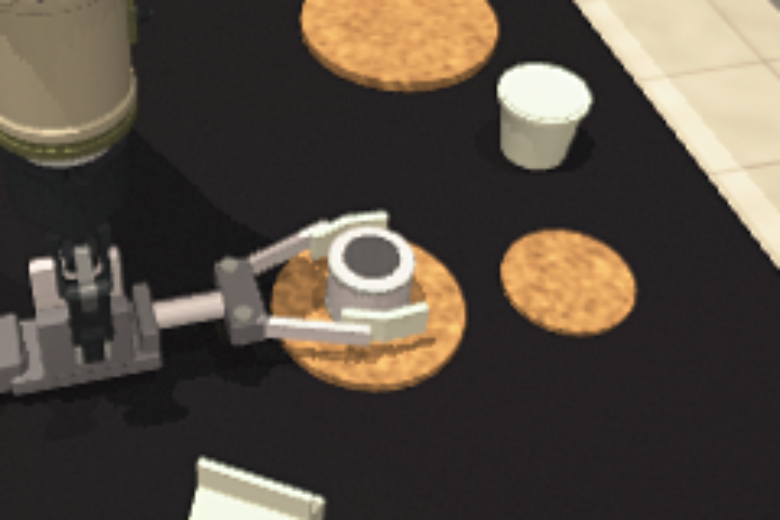

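The picture shows the jaws open with the tin standing free and centred on the trivet at (370,280). Next I back off straight along the shaft.

Request:
{"fn": "step_arm", "kwargs": {"increments": [{"delta_pos": [-0.005, 0, 0], "turn": 0, "fingers": -0.35}, {"delta_pos": [-0.01, 0, 0], "turn": 0, "fingers": -0.35}, {"delta_pos": [-0.01, 0, 0], "turn": 0, "fingers": -0.35}, {"delta_pos": [-0.01, 0, 0], "turn": 0, "fingers": -0.35}, {"delta_pos": [-0.01, 0, 0], "turn": 0, "fingers": -0.35}, {"delta_pos": [-0.01, 0, 0], "turn": 0, "fingers": -0.35}, {"delta_pos": [-0.01, 0, 0], "turn": 0, "fingers": -0.35}, {"delta_pos": [-0.01, 0, 0], "turn": 0, "fingers": -0.35}]}}

```text
clock: 22.7
eef_pos: [0.3565, -0.2629, 0.1154]
ee_rot: [1.0, -0.0, 0.0, 0.0]
force: [0.6, -0.1, -3.4]
gripper_width: 0.0579
grip_force: 9.6
```

Request:
{"fn": "step_arm", "kwargs": {"increments": [{"delta_pos": [0, 0, 0.005], "turn": 4, "fingers": -0.35}, {"delta_pos": [0, 0, 0.005], "turn": 6, "fingers": -0.35}, {"delta_pos": [0, 0, 0], "turn": 8, "fingers": -0.35}, {"delta_pos": [0, 0, 0], "turn": 8, "fingers": -0.35}, {"delta_pos": [0.005, 0, 0], "turn": 8, "fingers": -0.35}, {"delta_pos": [0.01, 0, 0], "turn": 8, "fingers": -0.35}, {"delta_pos": [0.01, 0, 0], "turn": 8, "fingers": -0.35}, {"delta_pos": [0.01, 0, 0], "turn": 8, "fingers": -0.35}]}}

```text
clock: 23.7
eef_pos: [0.3921, -0.263, 0.1255]
ee_rot: [0.874, 0.487, 0.0, 0.0]
force: [0.1, 0.4, -3.2]
gripper_width: 0.0574
grip_force: 9.6
```

Request:
{"fn": "step_arm", "kwargs": {"increments": [{"delta_pos": [0.01, 0, 0], "turn": 8, "fingers": -0.35}, {"delta_pos": [0.01, 0, 0], "turn": 8, "fingers": -0.35}, {"delta_pos": [0.01, 0, 0], "turn": 6, "fingers": -0.35}, {"delta_pos": [0.005, 0, 0], "turn": 4, "fingers": -0.35}, {"delta_pos": [0, 0, -0.005], "turn": 0, "fingers": -0.35}, {"delta_pos": [0, 0, -0.005], "turn": 0, "fingers": -0.35}, {"delta_pos": [0, 0, -0.004], "turn": 0, "fingers": -0.35}, {"delta_pos": [0, 0, 0], "turn": 0, "fingers": -0.35}]}}

```text
clock: 24.7
eef_pos: [0.4268, -0.2628, 0.111]
ee_rot: [0.743, 0.669, -0.0, -0.0]
force: [-0.5, 0.4, -3.0]
gripper_width: 0.0578
grip_force: 9.6
```

Request:
{"fn": "step_arm", "kwargs": {"increments": [{"delta_pos": [0, 0, -0.002], "turn": 0, "fingers": -0.35}, {"delta_pos": [0, 0, -0.001], "turn": 0, "fingers": -0.35}, {"delta_pos": [0, 0, -0.001], "turn": 0, "fingers": -0.35}, {"delta_pos": [0, 0, -0.001], "turn": 0, "fingers": -0.35}, {"delta_pos": [0, 0, -0.001], "turn": 0, "fingers": -0.35}, {"delta_pos": [0, 0, 0], "turn": 0, "fingers": -0.35}, {"delta_pos": [0, 0, 0], "turn": 0, "fingers": -0.35}, {"delta_pos": [0, 0, 0], "turn": 0, "fingers": -0.35}]}}

```text
clock: 25.7
eef_pos: [0.4272, -0.2629, 0.1055]
ee_rot: [0.743, 0.669, 0.0, 0.0]
force: [-0.3, -1.8, -2.5]
gripper_width: 0.0578
grip_force: 9.6
```

Request:
{"fn": "step_arm", "kwargs": {"increments": [{"delta_pos": [0, 0, -0.001], "turn": 0, "fingers": -0.35}, {"delta_pos": [0, 0, 0], "turn": 0, "fingers": -0.35}, {"delta_pos": [0, 0, -0.001], "turn": 0, "fingers": -0.35}, {"delta_pos": [0, 0, 0], "turn": 0, "fingers": -0.35}, {"delta_pos": [0, 0, -0.0005], "turn": 0, "fingers": -0.35}, {"delta_pos": [0, 0, 0], "turn": 0, "fingers": -0.35}, {"delta_pos": [0, 0, 0], "turn": 0, "fingers": -0.35}, {"delta_pos": [0, 0, 0], "turn": 0, "fingers": -0.35}]}}

```text
clock: 26.7
eef_pos: [0.4272, -0.2629, 0.103]
ee_rot: [0.743, 0.669, 0.0, 0.0]
force: [0.4, 1.2, -1.8]
gripper_width: 0.0581
grip_force: 9.6
```

Request:
{"fn": "step_arm", "kwargs": {"increments": [{"delta_pos": [0, 0, -0.001], "turn": 0, "fingers": -0.35}, {"delta_pos": [0, 0, -0.0005], "turn": 0, "fingers": -0.35}, {"delta_pos": [0, 0, 0], "turn": 0, "fingers": -0.35}, {"delta_pos": [0, 0, 0], "turn": 0, "fingers": -0.4}, {"delta_pos": [0, 0, 0], "turn": 0, "fingers": -0.5}, {"delta_pos": [0, 0, 0], "turn": 0, "fingers": -0.7}, {"delta_pos": [0, 0, 0], "turn": 0, "fingers": -0.9}, {"delta_pos": [0, 0, 0], "turn": 0, "fingers": -0.9}]}}

```text
clock: 27.7
eef_pos: [0.4272, -0.2629, 0.1014]
ee_rot: [0.743, 0.669, 0.0, 0.0]
force: [0.4, 0.5, 0.6]
gripper_width: 0.0813
grip_force: 0.0
```

Request:
{"fn": "step_arm", "kwargs": {"increments": [{"delta_pos": [0, 0, 0.005], "turn": 0, "fingers": -0.9}, {"delta_pos": [0, 0, 0.015], "turn": 0, "fingers": -0.9}, {"delta_pos": [0, 0, 0.025], "turn": 0, "fingers": -0.9}, {"delta_pos": [0, 0, 0.03], "turn": 0, "fingers": -0.9}, {"delta_pos": [0, 0, 0.03], "turn": 0, "fingers": -0.9}, {"delta_pos": [0, 0, 0.03], "turn": 0, "fingers": -0.9}, {"delta_pos": [0, 0, 0.03], "turn": 0, "fingers": -0.9}, {"delta_pos": [0, 0, 0.03], "turn": 0, "fingers": -0.9}]}}

```text
clock: 28.7
eef_pos: [0.4268, -0.2633, 0.2984]
ee_rot: [0.743, 0.669, 0.0, 0.0]
force: [0.9, -0.2, 0.6]
gripper_width: 0.0812
grip_force: 0.0
```

```bash
python3 -c "
from tin import *
tin()
for c in ('side','top'): marks(c,grab_frame(c),['reacher_grip','tall_tin_mid','carton_mid','snack_cup_mid'])
f=grab_frame('side'); save(f,'s8.png')"
```

```text
28.7 [ 0.42680197 -0.26326811  0.29835438] [7.43437567e-01 6.68805133e-01 4.26520171e-04 3.10727066e-04] 0.08119104330185185 0.0 [ 0.8592167  -0.22224666  0.61425681]
top 0.56 z lo/hi [0.016 0.063] top rim 0.062 [ 630. -258.] r 30
side 0.66 z lo/hi [0.011 0.06 ] top rim 0.06 [ 630. -262.] r 31
side reacher_grip 0.87 (264, 279) [ 0.426 -0.268  0.05 ]
side reacher_grip 0.75 (352, 267) [ 0.621 -0.278  0.05 ]
side tall_tin_mid 0.81 (297, 151) [0.602 0.261 0.037]
side carton_mid 0.59 (317, 355) [ 0.499 -0.457  0.042]
side snack_cup_mid 0.67 (405, 215) [ 0.825 -0.116  0.03 ]
top reacher_grip 0.81 (402, 254) [ 0.422 -0.267  0.05 ]
top tall_tin_mid 0.78 (218, 200) [0.595 0.267 0.037]
top carton_mid 0.94 (468, 227) [ 0.494 -0.46   0.042]
top snack_cup_mid 0.97 (344, 121) [ 0.824 -0.113  0.03 ]
```

View pics/s8.png

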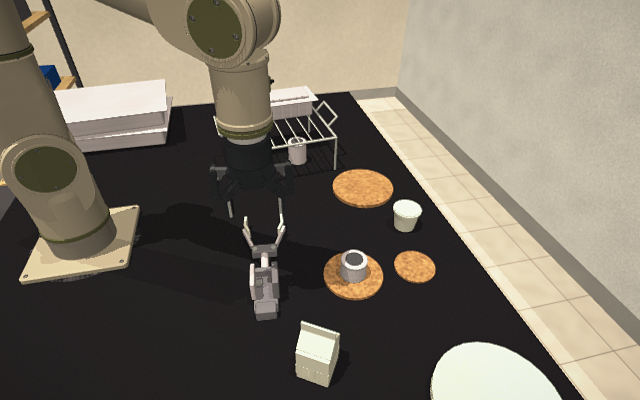

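The side view shows the tin upright on the middle trivet at (354,265) and the reacher lying flat and clear at (265,280). The tall tin, carton and cup have not moved.

```bash
python3 -c "
from plant import order
print(order.close_job())"
```

```text
the job is handed in; nothing more can be done
None
```

The short tin is standing upright on the middle trivet, the reacher is back on the table clear of it and the right way up, the tall tin, carton and cup are where they were, and the job was handed in at about 29 s of the 72 s allowed.

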